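Release the three red fuses from the bench dispenser

TASK

Empty the red fuse dispenser into its own tray: press its red paddle down with the fingertips and keep it down until all three fuses have rolled under the gate into the tray, then let go so that the gate drops shut again and nothing is touched. Do not touch the fuses or the gates and do not pick anything up; leave the blue dispenser and everything else on the bench as it is.

Things in the scene. Friction and masses are not known exactly. Their poses are not given: they have to be found in the camera images.
- red_dispenser: Red fuse dispenser, fixed to the bench. Origin: centre of the underside of its grey base plate (230 x 215 mm, 12 mm thick), z up. Its open white-walled chute runs along x, centred on y = +65 mm, 62 mm wide inside, walls 86 mm high above the gate; the aluminium floor slopes down at 0.17 rad towards -x (45 mm high at x = 0). A lever lies across it along y: paddle on the -y end, gate on the +y end.
- red_tray (a point): Middle of the red tray's floor, 36 mm above the bench. The tray is the chute's lower part, below the gate: side walls 58 mm high, red end wall with inner face at x = -106 mm in the dispenser's frame. The fuses roll down against that wall and stay.
- red_pivot (a point): Middle of the red lever's hinge line (parallel to the dispenser's x), at x = +20, y = -12 mm in its frame, 98 mm high, between two steel cheeks 108 mm high, the tallest fixed parts.
- blue_dispenser: Blue fuse dispenser, the same size, layout and frame as the red one, in blue. To be left alone.
- red_paddle (a point): Middle of the top face of the red paddle (42 x 40 mm, 8 mm thick) on the lever's free end, 108 mm above the bench at rest; its z axis is the pad's normal. It moves on an arc of 70 mm radius about the pivot; its middle sinks about 28 mm at full press. It springs back: about 2 N pushes it off its rest, 5 to 6 N holds it fully down.
- red_lever (a joint): Angle of the red dispenser's lever: 0 at rest (gate shut), grows as the paddle goes down, 0.42 rad at the stop (gate foot then about 35 mm over the floor; a fuse passes from about 0.3).
- blue_lever (a joint): Angle of the blue dispenser's lever, likewise; it should stay at 0.
- red_gate (a point): Middle of the lower edge of the red gate plate (30 mm wide, 4 mm thick, 55 mm high) that hangs from the lever's other end; 5 mm over the chute floor when shut.
- blue_gate (a point): The same point of the blue dispenser's gate plate.
- red_fuse1: White ceramic cartridge fuse with steel caps and a red band, 22 mm diameter, 58 mm long, about 55 g, number 1 in the queue behind the red gate (1 rests against the gate). Origin: its centre; y along its axis. It rolls down by itself when the gate is up.
- red_fuse2: White ceramic cartridge fuse with steel caps and a red band, 22 mm diameter, 58 mm long, about 55 g, number 2 in the queue behind the red gate (1 rests against the gate). Origin: its centre; y along its axis. It rolls down by itself when the gate is up.
- red_fuse3: White ceramic cartridge fuse with steel caps and a red band, 22 mm diameter, 58 mm long, about 55 g, number 3 in the queue behind the red gate (1 rests against the gate). Origin: its centre; y along its axis. It rolls down by itself when the gate is up.
- blue_fuse1: White ceramic cartridge fuse with steel caps and a blue band, 22 mm diameter, 58 mm long, about 55 g, number 1 in the queue behind the blue gate (1 rests against the gate). Origin: its centre; y along its axis. It rolls down by itself when the gate is up.
- blue_fuse2: White ceramic cartridge fuse with steel caps and a blue band, 22 mm diameter, 58 mm long, about 55 g, number 2 in the queue behind the blue gate (1 rests against the gate). Origin: its centre; y along its axis. It rolls down by itself when the gate is up.
- blue_fuse3: White ceramic cartridge fuse with steel caps and a blue band, 22 mm diameter, 58 mm long, about 55 g, number 3 in the queue behind the blue gate (1 rests against the gate). Origin: its centre; y along its axis. It rolls down by itself when the gate is up.
- red_nut: Loose brass cap nut, 22 mm wide and 22 mm high, standing on the front corner of the red dispenser's base, some 95 mm towards the tray end from the paddle. Origin: its underside.
- blue_nut: The same on the blue dispenser's base.
- adaptor: Red industrial plug adaptor standing on its wide end, 68 mm wide, 105 mm high. Origin: its underside.
- tape: Small roll of yellow tape lying flat on the back of the blue dispenser's base, 48 mm wide, 19 mm high. Origin: its underside.
- wrench: Small steel wrench, 110 mm long, lying on the back of the red dispenser's base along its own x axis, under 20 mm high.
- spray: Blue spray can with a paper label, 52 mm wide, 150 mm high, standing. Origin: its underside.
Mind the look-alikes: they are no part of the job. Leave any black look-alike of the red_fuse3 alone.

How it is judged:
By the outcome, as a careful person would: the job done as asked, in the order asked, and still so for the second after the job is handed in, with the robot touching nothing.
It also fails if it takes over 32 s, if anything falls off the work surface, if the arm or the gripper's body presses on something with over 40 N, if the wrist force passes 120 N, or if a joint passes its speed limit or range.

ROBOT

A 6-joint arm with a two-finger parallel gripper is mounted at the origin on the work surface. World frame = base frame: x ahead of the robot, y to its left, z up, the work surface at z = 0. Lengths are in m, angles in degrees, forces in N, time in s.
With the tool pointing down it reaches from about 0.35 to 0.875 m from the base axis. Payload 4.2 kg.
Tool frame: the origin (TCP) lies midway between the tips of the shut fingers; the grasp point (between the pads) lies 19 mm behind it; z points along the fingers, y is the direction in which the jaws open and shut (so a half turn about z gives the same grasp; the last joint's range is limited). The gripper opens to 87 mm and grips with 3 to 60 N. Pads are 19 mm wide; open, the fingers measure 117 mm over their backs; the gripper's body (75 mm by 190 mm) begins 51 mm behind the grasp point.
Start: joints at [89.187, 22.042, 0.453, 0, -68.411, -14.817], TCP at [0.168, 0.602, 0.223] pointing down, gripper open.
Joint ranges: [-179.83, 179.83], [-69.29, 118.12], [-61.27, 80.66], [-181.25, 117.63], [-171.15, -9.14], [-177.46, 177.46]. Speed limits (degrees/s): [159.86, 159.86, 180, 180, 180, 180].

INTERFACE

Orientations are given as a 3x3 rotation matrix whose columns are the frame's x, y, z axes.
In Python, from station import sense, capture, calibration, finish_job gives the robot as it stands.
- The arm moves only by the tool carry_out, never from a script. Its argument "commands" is one flat list of numbers, 6 for each row, row after row: the shift along the tool's x, y, z in mm, then the turn, a rotation vector about the tool's x, y, z in rad. A call has 1 to 5 rows; each row shifts and turns the pose as measured when the row begins, along the tool's axes as they then stand; what a row does not reach is not made up. A row lasts 1/8 s, in which the tool goes at most 62.5 mm and 10.7 degrees, less where a joint would pass 70% of its speed; a pose out of reach is approached as far as the arm can. A call is refused whole if a number of a shift passes 62.5 or a number of a turn 0.188, either way. A call with a gripper value outside its range is refused whole. "grip" is the finger opening in mm, from 0 to 87, set as the call begins (left out, the last holds). The fingers move at their own pace and stop on an object; the grip force is fixed at half the most. Time passes only in rows, so rows that do not move let the fingers close. It gives the time, the measured TCP pose, the force and the opening at its end, in the units of the state.
- sense(): the state, without advancing time (a new reading comes with each control period).
- capture(name): name is "side" or "top"; returns the picture (400x640x3 uint8, red, green, blue); there is no depth.
- calibration(name): a dict with "fx", "fy", "cx", "cy" (pixels), "rvec" (rotation vector, rad) and "tvec" (3), from world to camera coordinates, as OpenCV has them. Camera axes: x right, y down, z forward; pixel columns grow to the right and rows downward; lengths in m; the calibration is good to about 2 mm. A picture is of the moment at which its call begins. calibration takes no time and is no camera call.
- finish_job(): hands the job in, once; it reports no verdict.
The state is a dict: "time_s": time; "joints": joint angles; "joint_velocities": joint speeds; "effort": joint torques, N m; "tcp_pos": TCP position; "ee_rot": TCP orientation; "wrist_force": force on the tool from outside, world axes, zero at the start; "moment": the same for the moment, N m; "gripper_width": opening from 0.0 (shut) to 1.0 (fully open).
Only numpy, scipy, OpenCV 4.12 (cv2) and the standard library are available. Lean on these libraries where they do the work, as an engineer would, in place of code of your own. Each camera call takes 0.05 s, during which the arm holds its last target.

## Working session

There is one attempt and no reset: what is moved stays moved. The work goes in short steps, Python scripts to look and compute and a tool call to move; the robot and the scene stay as the last step left them, time stands still between calls to the robot, and variables do not carry over. Pictures are saved under pics/ and viewed, and the job is handed in when it is done.

Besides the shell and the picture viewer there is one more tool, called after "Request:" as a command line: name --argument value ..., lists and objects as JSON in quotes. carry_out: Moves the arm, as the interface text tells. Its arguments: {"type":"object","properties":{"commands":{"type":"array"},"grip":{"type":"number"}},"required":["commands"]}

```bash
mkdir -p pics; ls
python3 - <<'E'
from station import *
import cv2
for n in("side","top"):
    cv2.imwrite(f"pics/{n}0.png",capture(n)[:,:,::-1]); print(calibration(n))
s=sense();print(s)
E
```

```text
pics
{'fx': 439.38546504682387, 'fy': 439.38546504682387, 'cx': 325.295532367238, 'cy': 196.89943650263422, 'rvec': array([ 2.47630737, -0.04168599,  0.01774649]), 'tvec': array([-0.55254296,  0.06320996,  1.17919995])}
{'fx': 441.11263820433464, 'fy': 441.11263820433464, 'cx': 318.68843848419215, 'cy': 198.38487985628592, 'rvec': array([ 2.13066727, -2.15546323,  0.14497368]), 'tvec': array([-5.16389071e-04,  5.50649079e-01,  1.38776979e+00])}
{'time_s': 0.1, 'joints': array([ 8.91876955e+01,  2.20896837e+01,  3.86103173e-01, -2.54586011e-02,
       -6.84126293e+01, -1.48166691e+01]), 'joint_velocities': array([ 0.04167545, -0.25475287,  0.25686311,  0.04089466, -0.0444238 ,
       -0.07659229]), 'effort': array([ 7.28343621e-04, -3.91685557e+01,  1.87936538e+01,  4.23194647e+00,
        1.34576904e-02, -7.15167607e-05]), 'tcp_pos': array([0.16821571, 0.60136104, 0.22152329]), 'ee_rot': array([[ 9.62982313e-01, -2.69564221e-01, -4.41881791e-04],
       [-2.69564557e-01, -9.62980197e-01, -2.02214715e-03],
       [ 1.19575106e-04,  2.06640760e-03, -9.99997858e-01]]), 'wrist_force': array([-0.65457626, -0.09986915,  0.21446391]), 'moment': array([ 0.04794609,  0.03213074, -0.02460027]), 'gripper_width': 0.9978790260783266}
```

View pics/side0.png

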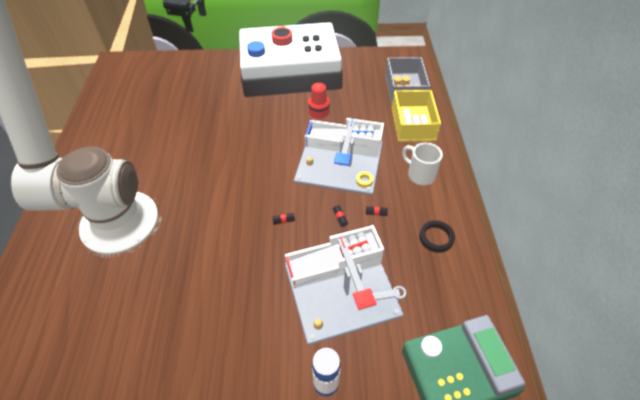

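View pics/top0.png

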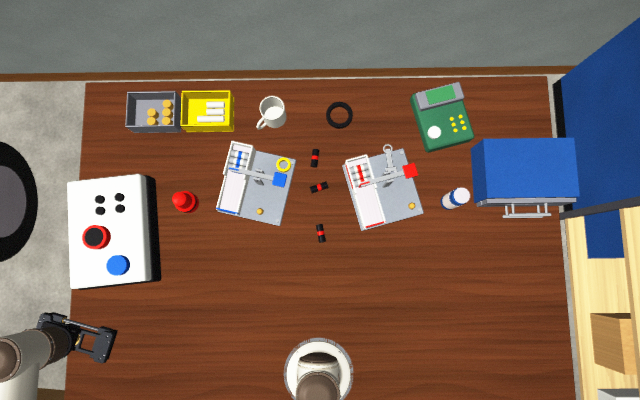

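Run:
```python
import cv2
a=cv2.imread("pics/top0.png")[130:250,320:480];cv2.imwrite("pics/t1.png",cv2.resize(a,None,fx=5,fy=5,interpolation=cv2.INTER_CUBIC))
a=cv2.imread("pics/side0.png")[220:345,270:430];cv2.imwrite("pics/s1.png",cv2.resize(a,None,fx=5,fy=4.8,interpolation=cv2.INTER_CUBIC))
```

```text
(no output)
```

View pics/t1.png

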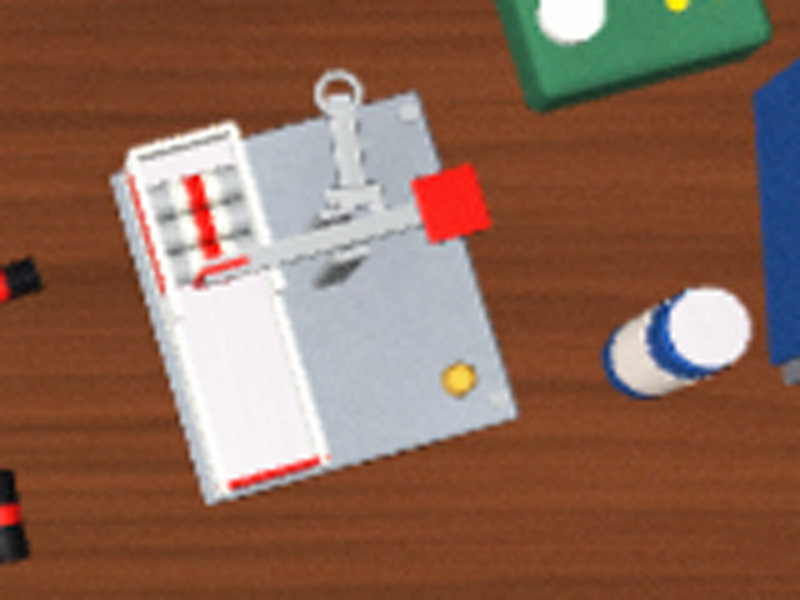

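View pics/s1.png

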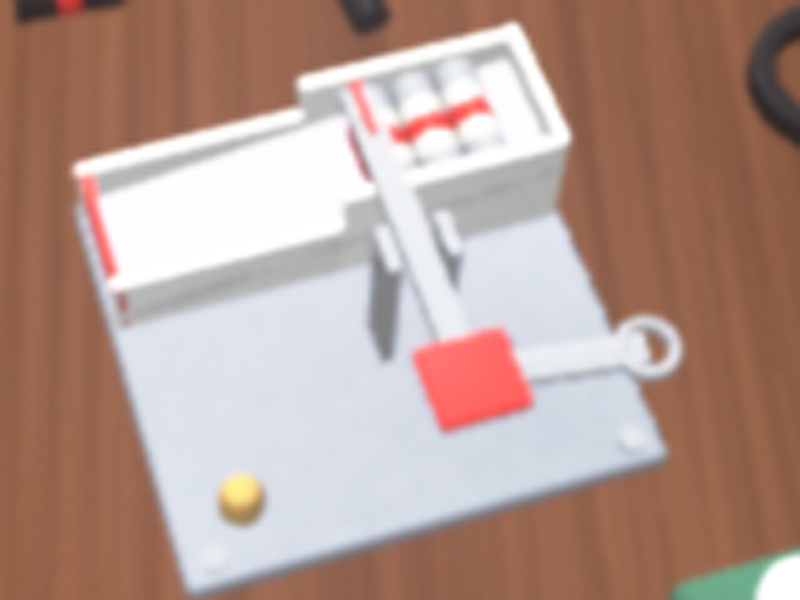

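```bash
cat > h.py <<'E'
import numpy as np,cv2
from station import *
from scipy.spatial.transform import Rotation as R
def proj(n,P):
    c=calibration(n);K=np.array([[c['fx'],0,c['cx']],[0,c['fy'],c['cy']],[0,0,1.]])
    return cv2.projectPoints(np.array(P,float).reshape(-1,3),c['rvec'],c['tvec'],K,None)[0].reshape(-1,2)
def w(p,L):
    L=np.array(L,float).reshape(-1,3);c,s=np.cos(p[2]),np.sin(p[2])
    return np.c_[p[0]+c*L[:,0]-s*L[:,1],p[1]+s*L[:,0]+c*L[:,1],L[:,2]]
E
python3 - <<'E'
from h import *
from scipy.optimize import least_squares
B=[[-.115,.1075,.012],[-.115,-.1075,.012],[.115,-.1075,.012],[.115,.1075,.012]]
p0=np.array([.02,-.082,.108])
Tp=np.array([[208,503],[518,418],[413,92],[111,178],[451.75,204.5]])/5+[320,130]
Sp=np.array([[190,592],[665,460],[474,377.5]])/[5,4.8]+[270,220]
f=lambda p:np.r_[(proj("top",w(p,B+[p0]))-Tp).ravel(),(proj("side",w(p,[B[1],B[2],p0]))-Sp).ravel()]
r=least_squares(f,[.4,-.2,.26]);print(r.x,r.fun.round(1))
np.save("pose.npy",r.x)
print(w(r.x,[p0,[.02,-.012,.098],[-.07,-.085,.012]]))
E
```

```text
[ 0.58380982 -0.22021329  0.26038857] [ 0.2  0.5  1.2 -0.1  1.5 -0.7  0.1 -1.   0.5 -0.3 -1.1  0.1  0.9 -1.4
 -0.8 -1.3]
[[ 0.62424701 -0.29429995  0.108     ]
 [ 0.60622509 -0.22665965  0.098     ]
 [ 0.53805328 -0.32036987  0.012     ]]
```

Request:
carry_out --commands '[20, 21, 0, 0, 0, 0, 36, 39, 0, 0, 0, 0, 36, 39, 0, 0, 0, 0, 36, 39, 0, 0, 0, 0, 36, 39, 0, 0, 0, 0]' --grip 0

```text
time_s: 0.72
tcp_pos: [0.2794, 0.3821, 0.2185]
ee_rot: [[0.964, -0.265, -0.002], [-0.265, -0.964, -0.008], [0.0, 0.008, -1.0]]
wrist_force: [1.8, 0.6, 0.3]
gripper_width: 0.515
```

Request:
carry_out --commands '[36, 39, -2, 0, 0, 0, 36, 39, -2, 0, 0, 0, 36, 39, -2, 0, 0, 0, 36, 39, -2, 0, 0, 0, 36, 39, -2, 0, 0, 0]'

```text
time_s: 1.35
tcp_pos: [0.4029, 0.1374, 0.2297]
ee_rot: [[0.965, -0.263, -0.003], [-0.263, -0.965, -0.009], [-0.0, 0.009, -1.0]]
wrist_force: [0.6, 0.5, 0.0]
gripper_width: 0.015
```

Request:
carry_out --commands '[36, 39, -1, 0, 0, 0, 36, 39, -1, 0, 0, 0, 36, 39, -1, 0, 0, 0, 36, 39, -1, 0, 0, 0, 36, 39, -1, 0, 0, 0]'

```text
time_s: 1.98
tcp_pos: [0.5272, -0.1067, 0.2358]
ee_rot: [[0.965, -0.262, -0.003], [-0.262, -0.965, -0.008], [-0.001, 0.008, -1.0]]
wrist_force: [1.4, -0.5, 1.0]
gripper_width: 0.006
```

Request:
carry_out --commands '[0, 0, 0, 0, 0, 0.18, 0, 0, 0, 0, 0, 0.18, 0, 0, 0, 0, 0, 0.18, 0, 0, 0, 0, 0, 0.18, 0, 0, 0, 0, 0, 0.18]'

```text
time_s: 2.6
tcp_pos: [0.5266, -0.1112, 0.2319]
ee_rot: [[0.362, -0.932, -0.011], [-0.932, -0.362, -0.007], [0.003, 0.013, -1.0]]
wrist_force: [0.6, -0.3, -0.5]
gripper_width: 0.007
```

```bash
cat > d.py <<'E'
from h import *
import sys
p=np.load("pose.npy");s=sense();Rm=s['ee_rot']
t=w(p,[[.02,-.086,.108]])[0]
print(t,s['tcp_pos'],"tool d mm",(Rm.T@(t-s['tcp_pos'])*1e3).round(1))
Y=np.array([[-np.cos(p[2]),-np.sin(p[2]),0]])[0];Z=np.array([0,0,-1.]);X=np.cross(Y,Z)
print("rot",R.from_matrix(Rm.T@np.c_[X,Y,Z]).as_rotvec().round(3),s['wrist_force'].round(2),s['time_s'],s['joints'].round(1))
E
python3 d.py
```

```text
[ 0.62527684 -0.29816511  0.108     ] [ 0.52664964 -0.1112367   0.23185262] tool d mm [209.6 -25.9 124.2]
rot [ 0.012 -0.004  0.11 ] [ 0.61 -0.28 -0.53] 2.6 [  5.6  13.5 -10.7   0.4 -66.5  15.5]
```

Request:
carry_out --commands '[50, -6, 5, 0, 0, 0, 52, -6, 5, 0, 0, 0, 52, -6, 5, 0, 0, 0, 50, -6, 20, 0, 0, 0, 0, 0, 20, 0.012, 0, 0.11]'

```text
time_s: 3.22
tcp_pos: [0.6254, -0.2976, 0.1745]
ee_rot: [[0.256, -0.967, 0.001], [-0.967, -0.256, -0.003], [0.003, -0.001, -1.0]]
wrist_force: [-0.9, 0.7, -0.5]
gripper_width: 0.004
```

```bash
python3 d.py
```

```text
[ 0.62527684 -0.29816511  0.108     ] [ 0.62542681 -0.29758779  0.17448712] tool d mm [ 0.3  0.3 66.5]
rot [-0.001 -0.003 -0.001] [-0.87  0.7  -0.49] 3.225 [-12.   30.4   7.    0.1 -66.5  26.8]
```

Request:
carry_out --commands '[0, 0, 25, 0, 0, 0, 0, 0, 18, 0, 0, 0, 0, 0, 0, 0, 0, 0]'

```text
time_s: 3.6
tcp_pos: [0.6231, -0.2985, 0.1252]
ee_rot: [[0.253, -0.968, -0.007], [-0.968, -0.253, 0.0], [-0.002, 0.006, -1.0]]
wrist_force: [-0.6, -0.1, 0.3]
gripper_width: 0.011
```

```bash
python3 d.py
cat > c.py <<'E'
import cv2,sys
from station import *
k=sys.argv[1]
a=capture("side")[210:335,260:420,::-1];b=capture("top")[130:250,320:480,::-1]
cv2.imwrite(f"pics/s{k}.png",cv2.resize(a,None,fx=4.5,fy=4.5,interpolation=3))
cv2.imwrite(f"pics/t{k}.png",cv2.resize(b,None,fx=4.5,fy=4.5,interpolation=3))
E
python3 c.py a
```

```text
[ 0.62527684 -0.29816511  0.108     ] [ 0.62311362 -0.29848217  0.12515432] tool d mm [ 0.3 -2.3 17.1]
rot [ 0.006  0.002 -0.005] [-0.65 -0.1   0.33] 3.6 [-12.2  32.7   3.7   0.1 -61.4  26.8]
```

View pics/sa.png

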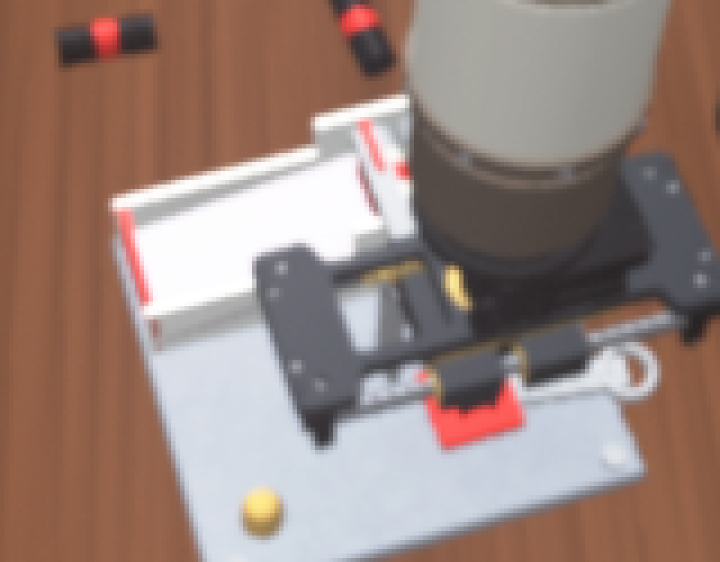

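View pics/ta.png

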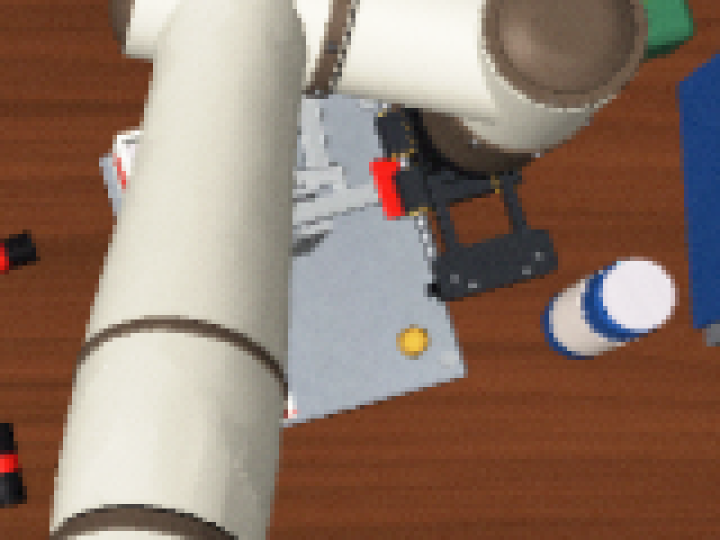

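Run:
```python
from h import *
from scipy.optimize import least_squares
r=least_squares(lambda q:(proj("top",[q[0],q[1],.15])-[[461.5,195.5]]).ravel(),[.5,-.4]).x
s=sense();print(r,(s['ee_rot'].T@(np.r_[r,.15]-s['tcp_pos'])))
```

```text
[ 0.53812049 -0.4328992 ] [ 0.10783384  0.11758796 -0.02200941]
```

Request:
carry_out --commands '[0, -2, 8, 0, 0, 0, 0, 0, 8, 0, 0, 0, 0, 0, 8, 0, 0, 0, 0, 0, 8, 0, 0, 0, 0, 0, 6, 0, 0, 0]'

```text
time_s: 4.32
tcp_pos: [0.6285, -0.2992, 0.0923]
ee_rot: [[0.254, -0.967, 0.004], [-0.967, -0.255, -0.005], [0.005, -0.003, -1.0]]
wrist_force: [-1.9, 1.7, 4.9]
gripper_width: 0.002
```

Request:
carry_out --commands '[0, 3, 7, 0, 0, 0, 0, 0, 6, 0, 0, 0, 0, 0, 3, 0, 0, 0]'

```text
time_s: 4.7
tcp_pos: [0.6275, -0.2998, 0.0784]
ee_rot: [[0.256, -0.967, 0.009], [-0.967, -0.256, -0.006], [0.008, -0.007, -1.0]]
wrist_force: [-2.8, 3.1, 13.5]
gripper_width: 0.005
```

Request:
carry_out --commands '[0, 0, 1, 0, 0, 0, 0, 0, 0, 0, 0, 0, 0, 0, 0, 0, 0, 0, 0, 0, 0, 0, 0, 0, 0, 0, 0, 0, 0, 0]'

```text
time_s: 5.32
tcp_pos: [0.6276, -0.3004, 0.0809]
ee_rot: [[0.258, -0.966, 0.011], [-0.966, -0.258, -0.009], [0.011, -0.008, -1.0]]
wrist_force: [-0.4, 0.8, 4.8]
gripper_width: 0.009
```

```bash
python3 c.py b
```

```text
(no output)
```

View pics/sb.png

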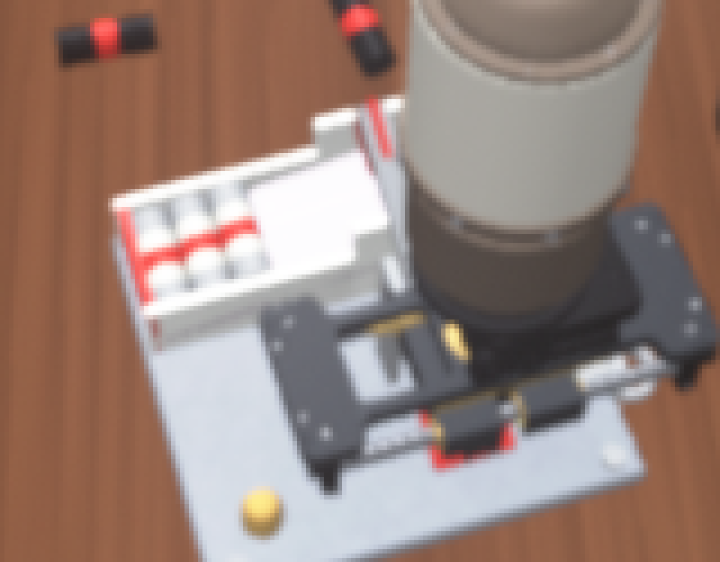

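All three fuses lie in the tray against the red end wall (around crop px 195,245), with the gate raised. I'll hold a moment longer, then release straight up.

Request:
carry_out --commands '[0, 0, 0.5, 0, 0, 0, 0, 0, -8, 0, 0, 0, 0, 0, -8, 0, 0, 0, 0, 0, -8, 0, 0, 0, 0, 0, -12, 0, 0, 0]'

```text
time_s: 6.05
tcp_pos: [0.6267, -0.301, 0.1177]
ee_rot: [[0.257, -0.966, 0.01], [-0.966, -0.257, -0.009], [0.011, -0.007, -1.0]]
wrist_force: [-0.7, 0.4, -0.2]
gripper_width: 0.005
```

Request:
carry_out --commands '[0, 0, -30, 0, 0, 0, 0, 0, -40, 0, 0, 0, 0, 0, -40, 0, 0, 0, 0, 0, -20, 0, 0, 0, 0, 0, 0, 0, 0, 0]'

```text
time_s: 6.68
tcp_pos: [0.6218, -0.2962, 0.2489]
ee_rot: [[0.257, -0.966, -0.002], [-0.966, -0.257, -0.001], [0.0, 0.002, -1.0]]
wrist_force: [1.1, -1.4, 0.1]
gripper_width: 0.003
```

Request:
carry_out --commands '[-50, 0, -10, 0, 0, 0, -50, 0, 0, 0, 0, 0, -50, 0, 0, 0, 0, 0, -50, 0, 0, 0, 0, 0, -50, 0, 0, 0, 0, 0]'

```text
time_s: 7.3
tcp_pos: [0.5508, -0.0487, 0.2489]
ee_rot: [[0.25, -0.968, -0.022], [-0.968, -0.25, 0.004], [-0.01, 0.021, -1.0]]
wrist_force: [0.4, 1.3, -0.2]
gripper_width: 0.004
```

Request:
carry_out --commands '[-50, 0, 0, 0, 0, 0, -50, 0, 0, 0, 0, 0, -30, 0, 0, 0, 0, 0, 0, 0, 0, 0, 0, 0, 0, 0, 0, 0, 0, 0]'

```text
time_s: 7.92
tcp_pos: [0.5098, 0.0832, 0.2423]
ee_rot: [[0.254, -0.966, -0.04], [-0.967, -0.254, 0.002], [-0.012, 0.039, -0.999]]
wrist_force: [0.7, -0.7, -0.0]
gripper_width: 0.007
```

```bash
python3 c.py c
python3 - <<'E'
from h import *
for n in("side","top"):cv2.imwrite(f"pics/{n}9.png",capture(n)[:,:,::-1])
s=sense();print(s['time_s'],s['wrist_force'],s['joint_velocities'].round(2))
E
```

```text
8.125 [ 1.31296431  0.5519495  -0.28124297] [ 0.01 -0.25  0.26  0.11 -0.07  0.01]
```

View pics/sc.png

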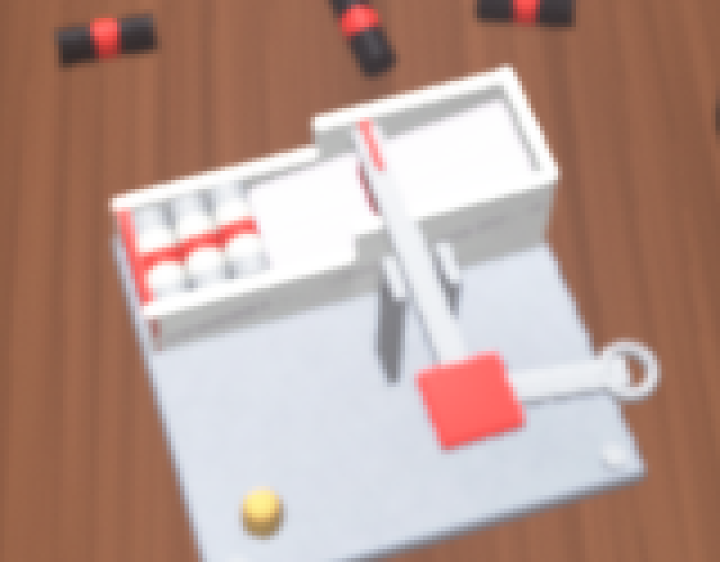

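View pics/side9.png

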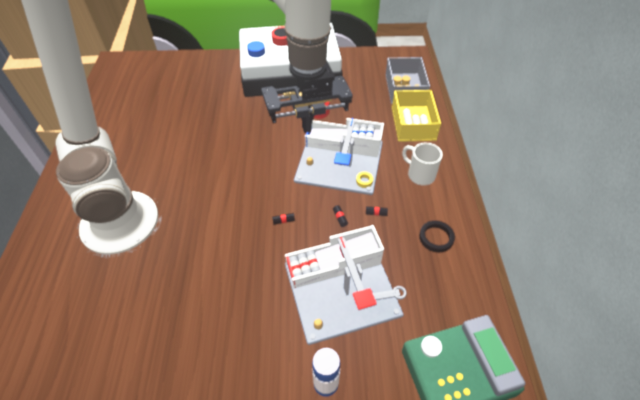

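View pics/top9.png

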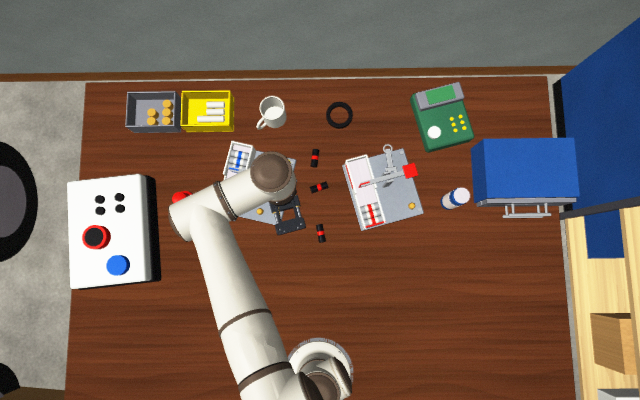

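The lever is back at rest, with the paddle at side px (363,299) as it was at the start and the gate shut. Three fuses are in the red tray, at side px (303,264). Everything else is unmoved and the arm is clear.

```bash
python3 -c "
from station import *
print(finish_job())"
```

```text
the job is handed in; nothing more can be done
None
```

The red dispenser is empty and all three of its fuses are in the red tray. I pressed the red paddle to its stop with the shut fingertips and held it there until a picture showed the fuses against the tray's end wall. I then let go straight up and moved the arm away. The job was handed in at about 8.1 s.

**Last checks:**
- **Lever and gate:** the final pictures show the red lever back at rest and the gate shut.
- **Everything else:** the nut, wrench, spray can, black look-alikes and blue dispenser look as they did at the start. I judged this by eye. In the final top view the arm hid part of the blue dispenser; the side view showed it clear.
- **Forces:** the highest wrist force in the readings was about 14 N, at the stop. After release only about 1 N of sensor noise was left.

No check failed. While holding the paddle down, the reading eased from 13.5 N to 4.8 N and the fingertips rose about 2.5 mm. The gate was still up in the picture taken then, with all three fuses already through.

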